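# Tip the card box flat in its bay and shut the front bin of the game organiser

### The job

Get the game organiser ready to be folded up: tip over the card box that stands on end in the long felt-lined bay, pushing it high up with the fingertips so that it falls and lies flat inside that bay, and push the tilted-out front bin fully shut. Only push: do not grip or lift anything, and leave the dice, the glass cup, the steel strainer rest and the peg board where they are.

Things in the scene. Friction and masses are not known exactly. Their poses are not given: they have to be found in the camera images.
- organiser: white plastic game organiser, fixed; body 150 mm deep (x), 310 wide (y), 64 high; origin: centre of its underside; x from its front (bin side, facing the robot) to its back, z up. Front: bin in the middle under a fixed deck, an open pocket each side; behind: the long bay, a peg well past each end. Its cover is folded back, sloping down to the table until 220 mm behind the origin.
- bay_mid (a point): centre of the floor of the long bay lined with grey felt: 28 mm behind the organiser's origin, 38 mm above the table; same axes as the organiser. Inside, the bay measures 240 mm along y (-120 to +120 here) and 86 mm along x; its walls are 4 mm thick and rise 26 mm above its floor.
- carton: full plain cardboard card box, 80-130 g, 66 mm wide (its x), 20 thick (y), 92 high (z); origin: centre of its foot. Starts upright in the bay, at most 88 mm from its middle, broad faces to the bay's two ends (askew by up to 0.1 rad). Tipped towards the farther end it has room to lie flat; towards a near end it lands on the end wall. Pushed high it tips, not slides.
- carton_top (a point): centre of the top face of the card box, 92 mm from its origin along its z.
- bin (a joint): tilt of the organiser's front bin, rad: 0 = shut, flush; grows as it tilts out towards the robot (starts at 0.3 to 0.55). Hinge along the organiser's y, 73 mm in front of its origin, 8 mm above the table. It stays where it is left; about 1.5 N at the lip moves it; hard stop at 0.
- bin_lip (a point): middle of the outer edge of the bin's finger lip, a bar 100 mm long along the organiser's y and 6 mm high, 6 mm proud of the bin's front panel (132 mm wide, 50 high), 46 mm above the hinge. With the bin shut this point lies 81 mm in front of the organiser's origin and 54 mm above the table.
- cup: empty glass cup, 68 mm across and 82 mm high, standing on the table to the left of the organiser; origin at the centre of its underside. To be left alone.
- rest: round steel tea strainer rest, a footed drip bowl 70 mm across and 32 mm high with a flat tab, on the table to the right of the organiser; origin at the centre of its underside. To be left alone.
- pegboard: beechwood peg board 140 x 150 x 18 mm with coloured wooden pegs up to 46 mm above the table, at the right; origin at the centre of its underside. To be left alone.
- die1: blue die, an 18 mm cube; origin at the centre of its underside. In the organiser's left front pocket. To be left alone.
- die2: blue die, an 18 mm cube; origin at the centre of its underside. In the organiser's right front pocket. To be left alone.
- die3: blue die, an 18 mm cube; origin at the centre of its underside. On the table in front of the organiser's left front pocket. To be left alone.
- die4: blue die, an 18 mm cube; origin at the centre of its underside. On the table in front of the organiser's right front pocket. To be left alone.
- die5: blue die, an 18 mm cube; origin at the centre of its underside. On the table to the right of the organiser. To be left alone.
Mind the look-alikes: they are no part of the job. Of the things that look like the carton, the middle-sized one is meant.

How it is judged:
At the end, for the whole second after the job is handed in: The card box lies flat on a broad face on the bay's floor, wholly inside the bay (foot and top centres 5 to 15 mm above the floor, within 30 mm of the bay's long middle line), at rest, and the bin is shut (under 0.06 rad) (z of carton in the frame of bay_mid between 0.005 and 0.015 m and x of carton in the frame of bay_mid between -0.03 and 0.03 m and y of carton in the frame of bay_mid between -0.122 and 0.122 m and z of carton_top in the frame of bay_mid between 0.005 and 0.015 m and x of carton_top in the frame of bay_mid between -0.03 and 0.03 m and y of carton_top in the frame of bay_mid between -0.122 and 0.122 m and linear speed of carton below 0.02 m/s and value of joint bin below 0.06 rad); the robot touches nothing.
It fails at once if the card box is lifted: the centre of its foot rises more than 22 mm above the bay's floor (z of carton in the frame of bay_mid above 0.022 m).
It fails at once if the card box is squeezed or pressed with more than 15 N (contact force between the fingers and carton above 15 N).
It fails at once if a bystander (die, cup, strainer rest, peg board) is moved more than 20 mm (distance of any of cup, rest, pegboard, die1, die2, die3, die4, die5 from where it was at the start of the episode above 0.02 m).
It also fails if it takes over 45 s, if anything falls off the work surface, if the arm or the gripper's body presses on something with over 40 N, if the wrist force passes 120 N, or if a joint passes its speed limit or range.

### The arm

A 6-joint arm with a two-finger parallel gripper is mounted at the origin on the work surface. World frame = base frame: x ahead of the robot, y to its left, z up, the work surface at z = 0. Lengths are in m, angles in rad, forces in N, time in s.
With the tool pointing down it reaches from about 0.35 to 0.975 m from the base axis. Payload 4.9 kg.
Tool frame: the origin (TCP) lies at the very end of the fingers, on their centre line; the grasp point (between the pads) lies 19 mm behind it (ctrl.grip_point_offset is the distance from the TCP to the grasp point, in m); z points along the fingers, y is the line along which they close (so a half turn about z gives the same grasp; the last joint's range is limited). The gripper opens to 85 mm and grips with 20 to 120 N. Pads are 22 mm wide; open, the fingers measure 114 mm over their backs; the gripper's body (76 mm by 85 mm) begins 54 mm behind the grasp point. The pads swing forward as they close: fully open they stand 13 mm farther back than shut.
Start: joints at [-1.329, 0.053, 1.613, -0, 1.476, -0.119], TCP at [0.221, -0.585, 0.231] pointing down, gripper open.
Joint ranges: [-3.01, 3.01], [-1.01, 2.22], [0.06, 2.58], [-1.02, 4.17], [0.09, 2.62], [-3.14, 3.14]. Speed limits (rad/s): [2.57, 2.57, 3.14, 3.14, 3.14, 3.14].

### API

Orientations are given as a rotation vector (axis times angle).
In Python, from station import ctrl gives the robot as it stands.
- The arm moves only by the tool send_rows, never from a script. Its argument "rows" is a list of rows, each a list of 3 entries, a list of its own where there are three numbers: the finger opening in cm, from 0 to 8.54, then the shift along the tool's x, y, z in cm, then the turn about the tool's z in degrees. A call has 1 to 10 rows; each row shifts and turns the commanded pose from where the row before left it, along the tool's axes as they then stand; what a row does not reach is not made up. A row lasts 1/8 s, in which the tool goes at most 62.5 mm and 10.7 degrees, less where a joint would pass 70% of its speed; a pose out of reach is approached as far as the arm can. A call with a gripper value outside its range is refused whole. The fingers move at their own pace and stop on an object; "newtons" is the grip in N (left out, the last holds). Time passes only in rows, so rows that do not move let the fingers close. It gives the time, the measured TCP pose, the force, the opening and the grip force at its end, in the units of the state.
- ctrl.get_obs(): the state, without advancing time (a new reading comes with each control period).
- ctrl.get_image(name): name is "side" or "top" or "wrist"; returns a dict with "frame" (384x512x3 uint8, red, green, blue), "range_z" (384x512 float32, m along the optical axis (not along the pixel's ray), 0 where there is no reading), "fx", "fy", "cx", "cy" (pixels), "k1" (the pictures are not rectified: a ray, as slopes to the right and down, at radius r is drawn at 1 + k1 r^2 times it, then the intrinsics apply), "cam_to_world" (4x4, takes a point from camera to world coordinates). Camera axes: x right, y down, z forward; pixel columns grow to the right and rows downward; lengths in m; the calibration is good to about 2 mm. A picture is of the moment at which its call begins.
- ctrl.finish_job(): hands the job in; it is judged then, once.
The state is a dict: "t": time; "q": joint angles; "dq": joint speeds; "effort": joint torques, N m; "tool_pos": TCP position; "tool_rot": TCP orientation; "contact_force": force on the tool from outside, world axes, zero at the start; "wrist_torque": the same for the moment, N m; "opening": finger opening in m; "grip_force": force on a finger pad.
Only numpy, scipy, OpenCV 4.12 (cv2) and the standard library are available. Lean on these libraries where they do the work, as an engineer would, in place of code of your own. Each camera call takes 0.05 s, during which the arm holds its last target. There are 200 camera calls.

## Working session

There is one attempt and no reset: what is moved stays moved. The work goes in short steps, Python scripts to look and compute and a tool call to move; the robot and the scene stay as the last step left them, time stands still between calls to the robot, and variables do not carry over. Pictures are saved under pics/ and viewed, at most 10 in all, crops included, and the job is handed in when it is done.

Besides the shell and the picture viewer there is one more tool, called after "Emit:" in YAML: its name, and indented under it one key for each argument. send_rows: Moves the arm, as the interface text tells. Its arguments: {"type":"object","properties":{"rows":{"type":"array","items":{"type":"array"}},"newtons":{"type":"number"}},"required":["rows"]}

```bash
mkdir -p pics
cat > h.py <<'E'
import numpy as np, cv2
from station import ctrl
def cloud(im):
    h,w=im["range_z"].shape
    u,v=np.meshgrid(np.arange(w),np.arange(h))
    K=np.array([[im["fx"],0,im["cx"]],[0,im["fy"],im["cy"]],[0,0,1.]])
    p=cv2.undistortPoints(np.stack([u,v],-1).reshape(-1,1,2).astype(np.float64),K,np.array([im["k1"],0,0,0,0.])).reshape(h,w,2)
    z=im["range_z"]; P=np.dstack([p[...,0]*z,p[...,1]*z,z])
    T=np.array(im["cam_to_world"]); W=P@T[:3,:3].T+T[:3,3]
    W[z==0]=np.nan
    return W
def get(n):
    im=ctrl.get_image(n); return im,cloud(im)
E
python3 - <<'E'
from h import *
ims=[]
for n in ["top","side"]:
    im,W=get(n); np.savez(f"{n}.npz",W=W,f=im["frame"])
    cv2.imwrite(f"pics/{n}0.png",cv2.resize(im["frame"][...,::-1],(800,600)))
    print(n,np.round(im["cam_to_world"],3).tolist(),im["k1"],im["fx"])
o=ctrl.get_obs();print(o["t"],o["tool_pos"],o["tool_rot"])
E
```

```text
top [[-0.005, -0.994, 0.105, 0.424], [-1.0, 0.004, -0.003, -0.097], [0.002, -0.105, -0.994, 1.182], [0.0, 0.0, 0.0, 1.0]] 0.030731813856375786 417.60969991109977
side [[0.997, -0.013, 0.075, 0.448], [-0.072, -0.496, 0.865, -0.996], [0.026, -0.868, -0.496, 0.637], [0.0, 0.0, 0.0, 1.0]] -0.05147629067850027 367.9275814056886
0.1 [ 0.22048622 -0.58418638  0.23016365] [-3.08875314e+00 -5.63358965e-01  1.98104016e-04]
```

View pics/top0.png

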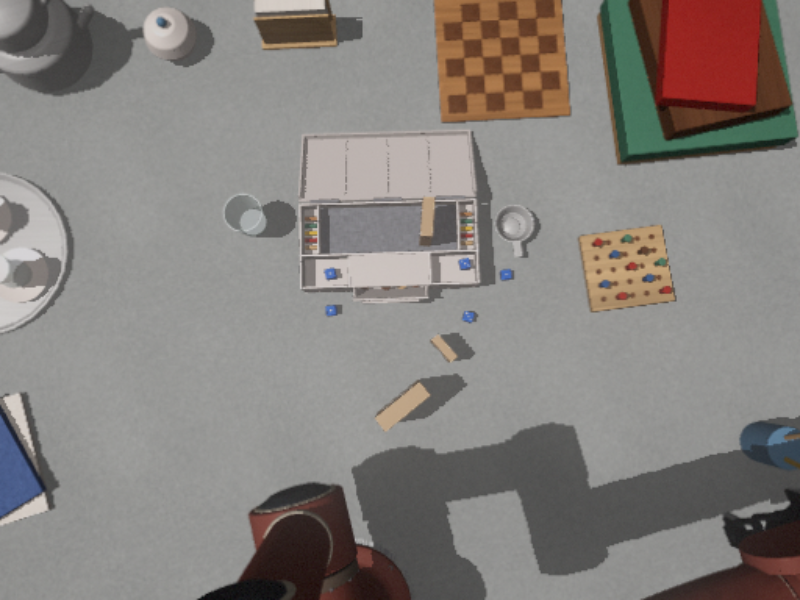

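View pics/side0.png

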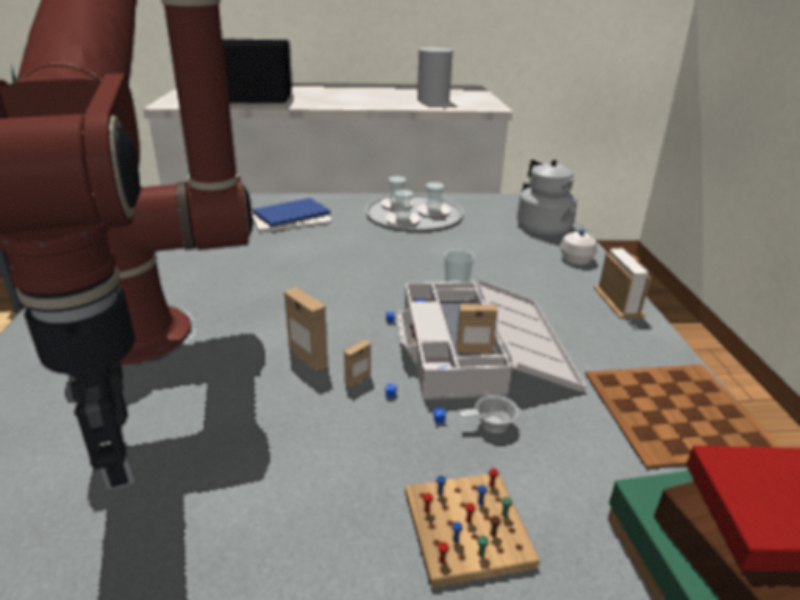

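The top view shows the organiser at about (390,225) and the card box on end at (428,220), near the bay's right end, so it must tip left (+y). The bin is tilted out at (390,292), and the look-alike boxes stand in front at (445,347) and (403,405). The side view confirms this.

Run:
```python
from h import *
d=np.load("top.npz");W,f=d["W"],d["f"]
s=512/800
def reg(a,b,c,e):
    m=np.zeros(W.shape[:2],bool); m[int(b*s):int(e*s),int(a*s):int(c*s)]=1; return m
z=W[...,2]
def rect(m,n):
    p=W[m][:,:2]; r=cv2.minAreaRect((p*1000).astype(np.float32)); print(n,len(p),"z",np.round(np.nanmedian(W[m][:,2]),4),np.round(r[0],1),np.round(r[1],1),round(r[2],2))
    return p
ct=reg(405,180,450,255)&(z>.115); rect(ct,"carton top")
rim=reg(290,190,490,300)&(abs(z-.064)<.005)&(f.min(-1)>120); rect(rim,"body rim")
felt=reg(310,195,470,260)&(abs(z-.038)<.006); rect(felt,"felt")
lip=reg(340,286,440,305)&(z>.03); rect(lip,"lip"); 
for r in range(int(280*s),int(305*s)):
    print(r,np.round(W[r,int(390*s)],3), f[r,int(390*s)])
hsv=cv2.cvtColor(f,cv2.COLOR_RGB2HSV)
b=reg(290,250,530,330)&(hsv[...,0]>105)&(hsv[...,0]<125)&(hsv[...,1]>150)
n,l,st,c=cv2.connectedComponentsWithStats(b.astype(np.uint8))
for i in range(1,n):
    if st[i,4]>10: print("die",np.round(np.nanmedian(W[l==i],0),3))
for nm,g in (("cup",reg(220,190,272,240)),("rest",reg(490,200,540,260))):
    g=g&(z>.015); rect(g,nm)
```

```text
carton top 207 z 0.1309 [ 659.1 -135.2] [20.1 65.2] 85.66
body rim 2107 z 0.0645 [637.6 -69.6] [174.7 311.4] 0.61
felt 2604 z 0.0391 [651.1 -70.5] [ 96.6 283.9] 1.21
lip 372 z 0.0492 [540.4 -69.2] [174.5  30.1] 89.83
179 [ 0.562 -0.072  0.067] [203 195 192]
180 [ 0.559 -0.072  0.067] [203 194 191]
181 [ 0.557 -0.072  0.065] [202 193 190]
182 [ 0.555 -0.072  0.062] [203 195 191]
183 [ 0.556 -0.071  0.03 ] [117 104  97]
184 [ 0.555 -0.07   0.013] [103  87  81]
185 [ 0.551 -0.071  0.024] [129 122 119]
186 [ 0.548 -0.071  0.023] [135 128 125]
187 [ 0.544 -0.071  0.035] [135 127 124]
188 [ 0.54  -0.071  0.042] [133 126 124]
189 [ 0.537 -0.071  0.043] [135 129 126]
190 [ 0.534 -0.071  0.051] [153 145 142]
191 [ 0.531 -0.071  0.052] [196 189 188]
192 [ 0.528 -0.071  0.053] [191 183 179]
193 [ 0.526 -0.071  0.047] [169 162 159]
194 [ 0.527 -0.07   0.   ] [154 154 151]
die [ 0.577 -0.279  0.019]
cup 418 z 0.0592 [677.3 179.1] [66. 65.] 1.71
rest 295 z 0.0294 [ 658.5 -289.6] [67.6 88.3] 65.58
```

Emit:
send_rows:
  rows:
    - [0, [0, 0, 0], 10.3]
    - [0, [0, 0, 0], 10.3]
    - [0, [4.4, -3.5, 0], 0]
    - [0, [4.4, -3.5, 0], 0]
    - [0, [4.4, -3.5, 0], 0]
    - [0, [4.4, -3.5, 0], 0]
    - [0, [4.4, -3.5, 0], 0]
    - [0, [4.4, -3.5, 0], 0]
    - [0, [4.4, -3.5, 0], 0]
    - [0, [4.4, -3.5, 0], 0]

```text
t: 1.35
tool_pos: [0.5733, -0.3028, 0.2307]
tool_rot: [-3.141, -0.002, 0.001]
contact_force: [0.5, -0.4, -0.4]
opening: -0.0002
grip_force: 0.0
```

Emit:
send_rows:
  rows:
    - [0, [4.4, -3.0, 0], 0]
    - [0, [4.4, -3.0, 0], 0]
    - [0, [0, -1.5, 2], 0]
    - [0, [0, 0, 0], 0]
    - [0, [0, 0, 0], 0]

```text
t: 1.98
tool_pos: [0.6591, -0.23, 0.2108]
tool_rot: [-3.142, -0.0, 0.002]
contact_force: [0.3, -0.5, -0.0]
opening: -0.0001
grip_force: 0.0
```

Emit:
send_rows:
  rows:
    - [0, [0, 0, 5], 0]
    - [0, [0, -1, 4.7], 0]
    - [0, [0, -2, 0], 0]
    - [0, [0, -1.5, 0], 0]
    - [0, [0, -1, 0], 0]
    - [0, [0, 0, 0], 0]

```text
t: 2.72
tool_pos: [0.6614, -0.1737, 0.117]
tool_rot: [3.14, 0.004, 0.006]
contact_force: [-0.6, -0.6, -0.6]
opening: 0.0005
grip_force: 0.0
```

Run:
```python
from h import *
im,W=get("side"); cv2.imwrite("pics/side1.png",cv2.resize(im["frame"][180:260,230:360,::-1],None,fx=5,fy=5))
print(ctrl.get_obs()["tool_pos"])
```

```text
[ 0.66112686 -0.1741882   0.11640227]
```

View pics/side1.png

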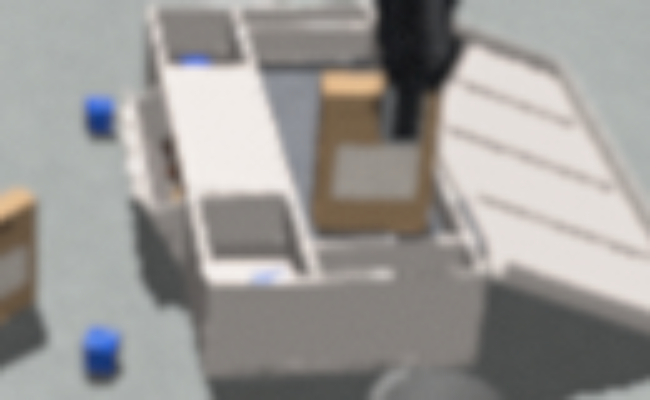

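The side crop shows the fingertip at (405,120), just in front of the card box's near face, high up and slightly right of centre. I'll shift a few mm to -x and push slowly.

Emit:
send_rows:
  rows:
    - [0, [-0.4, 0, 0.2], 0]
    - [0, [0, -0.5, 0], 0]
    - [0, [0, -0.5, 0], 0]
    - [0, [0, -0.4, 0], 0]
    - [0, [0, -0.4, 0], 0]
    - [0, [0, -0.4, 0], 0]
    - [0, [0, 0, 0], 0]

```text
t: 3.65
tool_pos: [0.6561, -0.1518, 0.1123]
tool_rot: [3.142, 0.003, -0.0]
contact_force: [-0.0, -0.7, -0.5]
opening: -0.0002
grip_force: 0.0
```

Run:
```python
from h import *
im,W=get("side"); cv2.imwrite("pics/side2.png",cv2.resize(im["frame"][180:260,230:360,::-1],None,fx=5,fy=5))
print(ctrl.get_obs()["tool_pos"])
```

```text
[ 0.65612012 -0.15203977  0.1123123 ]
```

View pics/side2.png

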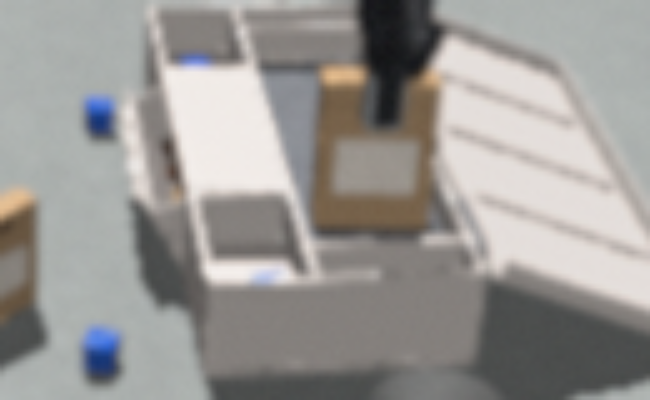

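The finger at (385,100) is centred on the box face (about 380) and about to touch. I'll continue.

Emit:
send_rows:
  rows:
    - [0, [0, -0.4, 0], 0]
    - [0, [0, -0.4, 0], 0]
    - [0, [0, -0.4, 0], 0]
    - [0, [0, -0.4, 0], 0]
    - [0, [0, -0.4, 0], 0]
    - [0, [0, 0, 0], 0]

```text
t: 4.45
tool_pos: [0.6561, -0.1318, 0.1123]
tool_rot: [-3.142, -0.003, 0.0]
contact_force: [-0.7, 0.8, 0.0]
opening: -0.0003
grip_force: 0.0
```

Run:
```python
from h import *
im,W=get("side"); cv2.imwrite("pics/side3.png",cv2.resize(im["frame"][180:260,230:360,::-1],None,fx=5,fy=5))
```

```text
(no output)
```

View pics/side3.png

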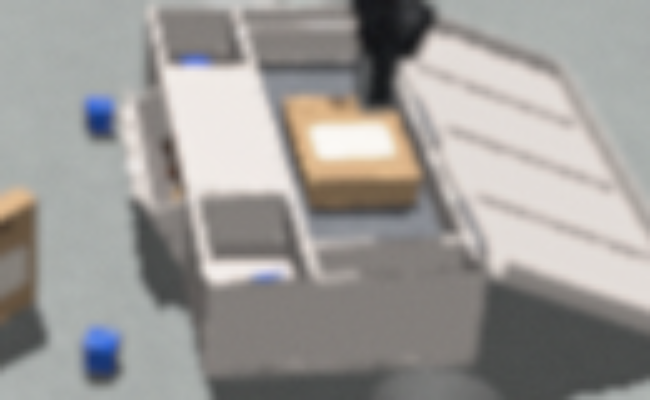

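The card box now lies flat in the bay, top face at about (350,145) in the crop. I'll raise the arm, move to the front of the bin and check.

Emit:
send_rows:
  rows:
    - [0, [0, 0, -5], 0]
    - [0, [0, 0, -5], 0]
    - [0, [-4.4, -1.6, 0], 0]
    - [0, [-4.4, -1.6, 0], 0]
    - [0, [-4.4, -1.5, 0], 0]
    - [0, [-4.2, -1.5, 0], 0]
    - [0, [0, 0, 0], 0]

```text
t: 5.38
tool_pos: [0.48, -0.0696, 0.2118]
tool_rot: [-3.142, -0.002, 0.0]
contact_force: [-0.2, 0.2, 0.1]
opening: 0.0003
grip_force: 0.0
```

Run:
```python
from h import *
im,W=get("side"); z=W[...,2]
f=im["frame"]; hsv=cv2.cvtColor(f,cv2.COLOR_RGB2HSV)
for nm,x0,x1,y0,y1 in (("carton",.60,.72,-.2,.05),("small",.43,.50,-.2,-.12),("large",.33,.43,-.15,-.03)):
    m=(W[...,0]>x0)&(W[...,0]<x1)&(W[...,1]>y0)&(W[...,1]<y1)&(hsv[...,1]>70)&(hsv[...,0]<25)
    p=W[m]; print(nm,len(p),np.round(np.nanpercentile(p,[2,50,98],axis=0),3).tolist())
im,W=get("top"); z=W[...,2]
m=(W[...,0]>.6)&(W[...,0]<.71)&(W[...,1]>-.18)&(W[...,1]<.04)&(abs(z-.058)<.006)&(cv2.cvtColor(im["frame"],cv2.COLOR_RGB2HSV)[...,1]>60)
print(m.sum())
if m.sum()>10: print(cv2.minAreaRect((W[m][:,:2]*1000).astype(np.float32)),np.median(W[m][:,2]))
```

```text
carton 357 [[0.624, -0.121, 0.041], [0.655, -0.108, 0.06], [0.689, -0.035, 0.063]]
small 327 [[0.432, -0.185, 0.006], [0.458, -0.158, 0.073], [0.5, -0.121, 0.534]]
large 2311 [[0.332, -0.135, 0.012], [0.372, -0.101, 0.49], [0.426, -0.045, 0.547]]
541
((657.6581420898438, -74.35098266601562), (66.30529022216797, 88.57039642333984), 0.7233562469482422) 0.05887823385819213
```

Emit:
send_rows:
  rows:
    - [0, [0, 0, 5.5], 0]
    - [0, [0, 0, 5.5], 0]
    - [0, [0, 0, 5.7], 0]
    - [0, [0, 0, 0], 0]
    - [0, [1.0, 0, 0], 0]
    - [0, [1.0, 0, 0], 0]
    - [0, [1.0, 0, 0], 0]
    - [0, [0.8, 0, 0], 0]
    - [0, [0.8, 0, 0], 0]
    - [0, [0, 0, 0], 0]

```text
t: 6.72
tool_pos: [0.5343, -0.0708, 0.0549]
tool_rot: [3.141, 0.002, 0.016]
contact_force: [-9.0, 6.6, 35.3]
opening: -0.0001
grip_force: 17.9
```

Emit:
send_rows:
  rows:
    - [0, [0, 0, -1.2], 0]
    - [0, [-1.5, 0, 0], 0]
    - [0, [-1.5, 0, 0], 0]
    - [0, [-1.5, 0, -3], 0]
    - [0, [0, 0, 0], 0]

```text
t: 7.35
tool_pos: [0.4823, -0.0706, 0.0879]
tool_rot: [3.141, 0.001, 0.003]
contact_force: [-0.0, -0.3, 0.4]
opening: 0.0003
grip_force: 0.0
```

Run:
```python
from h import *
d=np.load("side.npz")
im,W=get("side"); f=im["frame"]
cv2.imwrite("pics/side4.png",cv2.resize(f[160:260,190:330,::-1],None,fx=5,fy=5))
im,W=get("top"); s=.64
for c in (225,262): print(np.round(W[179:197,c],3).tolist())
hsv=cv2.cvtColor(im["frame"],cv2.COLOR_RGB2HSV);f=im["frame"]
```

```text
[[0.521, -0.034, 0.401], [0.518, -0.034, 0.406], [0.517, -0.034, 0.404], [0.515, -0.034, 0.405], [0.513, -0.034, 0.405], [0.511, -0.034, 0.404], [0.509, -0.035, 0.408], [0.507, -0.035, 0.408], [0.505, -0.035, 0.408], [0.503, -0.034, 0.405], [0.502, -0.034, 0.401], [0.501, -0.033, 0.391], [0.499, -0.033, 0.388], [0.496, -0.034, 0.402], [0.494, -0.035, 0.406], [0.492, -0.035, 0.406], [0.49, -0.035, 0.406], [0.488, -0.034, 0.405]]
[[0.562, -0.107, 0.066], [0.56, -0.107, 0.063], [0.557, -0.107, 0.066], [0.554, -0.107, 0.068], [0.552, -0.107, 0.055], [0.549, -0.107, 0.057], [0.512, -0.104, 0.379], [0.509, -0.104, 0.387], [0.506, -0.104, 0.393], [0.504, -0.104, 0.393], [0.502, -0.104, 0.395], [0.5, -0.104, 0.397], [0.498, -0.104, 0.4], [0.496, -0.104, 0.398], [0.494, -0.104, 0.401], [0.492, -0.104, 0.401], [0.49, -0.104, 0.405], [0.488, -0.104, 0.403]]
```

View pics/side4.png

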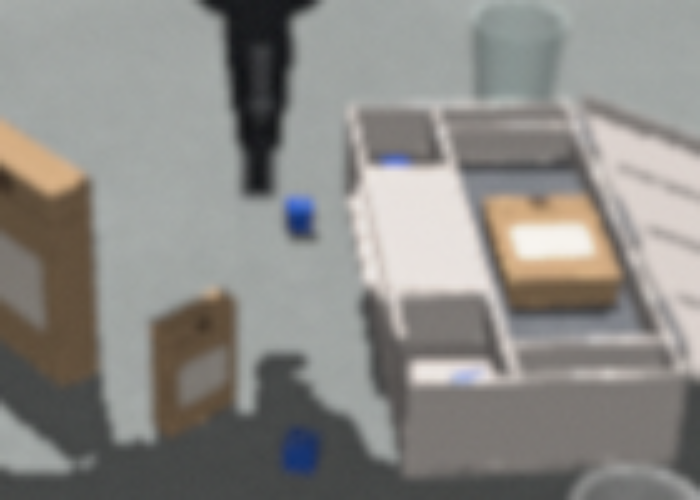

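The bin front, around (360,230), now appears nearly flush, and the box is flat. One gentle confirming push on the lip.

Emit:
send_rows:
  rows:
    - [0, [0, 0, 4.2], 0]
    - [0, [2.0, 0, 0], 0]
    - [0, [1.5, 0, 0], 0]
    - [0, [1.0, 0, 0], 0]
    - [0, [0.4, 0, 0], 0]
    - [0, [0, 0, 0], 0]

```text
t: 8.2
tool_pos: [0.5322, -0.0704, 0.0455]
tool_rot: [3.141, 0.002, 0.001]
contact_force: [0.5, 0.1, 0.2]
opening: 0.0002
grip_force: 0.0
```

Emit:
send_rows:
  rows:
    - [0, [0.3, 0, 0], 0]
    - [0, [0.2, 0, 0], 0]
    - [0, [0, 0, 0], 0]

```text
t: 8.57
tool_pos: [0.5343, -0.0703, 0.0452]
tool_rot: [-3.141, -0.003, 0.012]
contact_force: [-10.9, -0.3, 7.2]
opening: -0.0001
grip_force: 5.4
```

It resists with 11 N at the same x as before, against the 1.5 N that moves the bin, so it is at its stop. I'll back off and check.

Emit:
send_rows:
  rows:
    - [0, [-1, 0, 0], 0]
    - [0, [-2, 0, 0], 0]
    - [0, [-3, 0, -3], 0]
    - [0, [0, 0, -5], 0]
    - [0, [0, 0, -5], 0]
    - [0, [-4, 5, -2], 0]
    - [0, [0, 6, 0], 0]
    - [0, [0, 6, 0], 0]
    - [0, [0, 6, 0], 0]
    - [0, [0, 0, 0], 0]

```text
t: 9.82
tool_pos: [0.4393, -0.3004, 0.194]
tool_rot: [3.141, -0.006, 0.001]
contact_force: [0.0, 0.0, -0.6]
opening: 0.0003
grip_force: 0.0
```

Run:
```python
from h import *
im,W=get("top"); z=W[...,2]
for c in (235,245,250,262): print(np.round(W[180:190,c][:,[0,2]],3).tolist())
m=(W[...,0]>.6)&(W[...,0]<.71)&(W[...,1]>-.18)&(W[...,1]<.04)&(abs(z-.058)<.006)&(cv2.cvtColor(im["frame"],cv2.COLOR_RGB2HSV)[...,1]>60)
print(cv2.minAreaRect((W[m][:,:2]*1000).astype(np.float32)),np.median(W[m][:,2]))
cv2.imwrite("pics/top5.png",cv2.resize(im["frame"][100:230,130:350,::-1],None,fx=3.5,fy=3.5))
```

```text
[[0.56, 0.066], [0.557, 0.063], [0.555, 0.063], [0.552, 0.066], [0.55, 0.059], [0.547, 0.059], [0.551, -0.001], [0.547, 0.004], [0.545, -0.0], [0.542, 0.002]]
[[0.559, 0.068], [0.557, 0.068], [0.555, 0.061], [0.552, 0.06], [0.55, 0.058], [0.547, 0.057], [0.55, 0.001], [0.548, -0.002], [0.544, 0.004], [0.542, 0.003]]
[[0.56, 0.064], [0.557, 0.063], [0.554, 0.066], [0.552, 0.06], [0.549, 0.06], [0.547, 0.058], [0.55, 0.003], [0.548, -0.002], [0.544, 0.003], [0.542, -0.001]]
[[0.56, 0.063], [0.557, 0.064], [0.554, 0.062], [0.552, 0.055], [0.549, 0.059], [0.553, 0.0], [0.55, 0.001], [0.547, -0.002], [0.544, 0.002], [0.541, 0.005]]
((657.8298950195312, -74.43905639648438), (65.76695251464844, 88.56401062011719), 0.7020218968391418) 0.05900518627224116
```

View pics/top5.png

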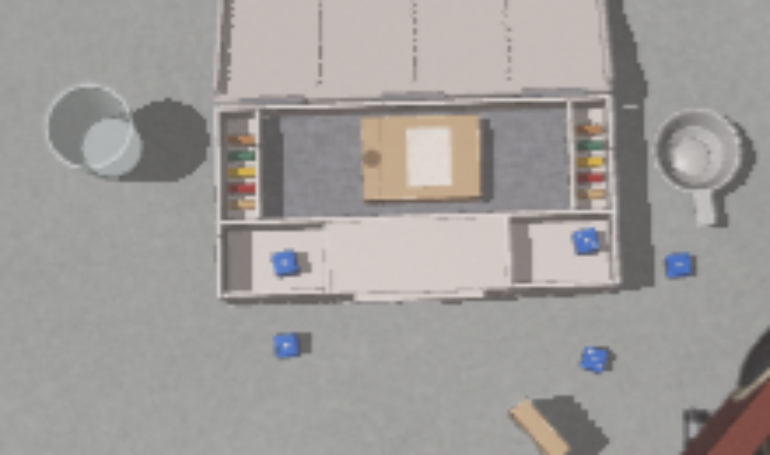

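The box lies flat mid-bay at (420,158), the bin lip is flush at (420,295), and the dice, cup and rest are where they were.

```bash
python3 -c "
from station import ctrl
print(ctrl.finish_job())"
```

```text
the job is handed in; nothing more can be done
None
```

I handed the job in at about 10 s on the robot's clock: the card box lies flat mid-bay, the bin is pushed to its stop, and in the final top view the dice, cup and strainer rest are undisturbed (the peg board was out of that crop, and the arm never went near it); no verdict was returned.

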